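Clip the long pepper mill into its counter rack

ROBOT

A 6-joint arm with a two-finger parallel gripper is mounted at the origin on the work surface. World frame = base frame: x ahead of the robot, y to its left, z up, the work surface at z = 0. Lengths are in m, angles in rad, forces in N, time in s.
With the tool pointing down it reaches from about 0.425 to 1.125 m from the base axis. Payload 14.9 kg.
Tool frame: the origin (TCP) lies on the centre line of the jaws, within the pads' length; the fingertips stand 25 mm ahead of it and the grasp point (between the pads) lies 6 mm ahead of it (tips_ahead is the z of the fingertips in the tool frame, in m); z points along the fingers, y is the line along which they close (so a half turn about z gives the same grasp; the last joint's range is limited). The gripper opens to 91 mm and grips with 3 to 60 N. Pads are 32 mm wide; open, the fingers measure 118 mm over their backs; the gripper's body (76 mm by 178 mm) begins 60 mm behind the grasp point.
Start: joints at [-1.257, 0.379, 1.734, -0, 1.028, -0.033], TCP at [0.238, -0.658, 0.239] pointing down, gripper open.
Joint ranges: [-2.77, 2.77], [-0.74, 2.19], [0, 2.66], [-1.06, 4.2], [0.31, 2.87], [-3.08, 3.08]. Speed limits (rad/s): [1.89, 1.89, 2.39, 3.14, 3.14, 3.14].

INTERFACE

Orientations are given as a unit quaternion [x, y, z, w].
In Python, from workcell import get_state, get_image, get_calibration, job_done, tips_ahead gives the robot as it stands. The module is installed in compiled form; this text tells all that it offers.
- The arm moves only by the tool step_arm, never from a script. Its argument "targets" is text: rows parted by semicolons, each of 5 numbers parted by spaces: the closure, from 0 (fully open) to 1 (shut), then the shift along the tool's x, y, z in units of 120 mm (1.0 is 120 mm), then the turn about the tool's z in units of 180 degrees (1.0 is 180 degrees). A call has 1 to 20 rows; each row shifts and turns the commanded pose from where the row before left it, along the tool's axes as they then stand; what a row does not reach is not made up. A row lasts 1/8 s, in which the tool goes at most 62.5 mm and 10.7 degrees, less where a joint would pass 70% of its speed; a pose out of reach is approached as far as the arm can. A call with a number of a shift or a turn outside -1 to 1 is refused whole. A call with a gripper value outside its range is refused whole. The fingers move at their own pace and stop on an object; "grip_force" is the grip in N (left out, the last holds). Time passes only in rows, so rows that do not move let the fingers close. It gives the time, the measured TCP pose, the force, the opening and the grip force at its end, in the units of the state.
- get_state(): the state, without advancing time (a new reading comes with each control period).
- get_image(name): name is "scene" or "top"; returns the picture (384x512x3 uint8, red, green, blue); there is no depth.
- get_calibration(name): a dict with "K" (3x3 intrinsics, pixels), "R" (3x3) and "t" (3): a world point X has camera coordinates R X + t. Camera axes: x right, y down, z forward; pixel columns grow to the right and rows downward; lengths in m; the calibration is good to about 2 mm. A picture is of the moment at which its call begins. get_calibration takes no time and is no camera call.
- job_done(): hands the job in; it is judged then, once.
The state is a dict: "time_s": time; "q": joint angles; "qd": joint speeds; "tau": joint torques, N m; "eef_pos": TCP position; "tcp_rot": TCP orientation; "wrist_force": force on the tool from outside, world axes, zero at the start; "wrist_torque": the same for the moment, N m; "opening": opening from 0.0 (shut) to 1.0 (fully open); "grasp_force": force on a finger pad.
Only numpy, scipy, OpenCV 4.12 (cv2) and the standard library are available. Lean on these libraries where they do the work, as an engineer would, in place of code of your own. Each camera call takes 0.05 s, during which the arm holds its last target. There are 200 camera calls.

TASK

Take the long pepper mill that is lying on the counter, lay it along the little rack so that it spans both spring clips, about centred, and press it straight down until it has snapped fully home in both clips; then let go. Either end may point either way. Leave the short mill and the shaker where they are.

Things in the scene. Friction and masses are not known exactly. Their poses are not given: they have to be found in the camera images.
- long_mill: Long pepper mill lying on the counter: straight dark wooden tube, diameter 34 mm, 170 mm long, between two bright eight-sided metal caps (44 mm across flats, 25 mm long each); 220 mm overall, about 0.26 kg, ends alike. It lies on flats of its caps and does not roll. Origin on its axis at mid-length, 22 mm above the counter as it lies; x runs along the tube.
- seat (a point): Middle of the fixed clip rack, on the line of the mill's axis when home (x along it, z up), 66 mm above the counter. Two dark C-clips, open upward, 16 mm long, stand 55 mm either side along x on a base 170 x 90 x 6 mm; nothing between them. Flared mouths: 54 mm wide, tops 29 mm above this point; below, 26 mm necks spring apart. Snapping in takes a push of about 10 N; the caps do not fit.
- short_mill: A short pepper mill of the same make, to be left alone: same tube and caps, 34 mm and 44 mm across, but only 130 mm overall (too short to reach both clips). Lies on the counter; origin on its axis at mid-length, x along the tube.
- shaker: A squat steel shaker standing on the counter at the far side, 64 mm in diameter, 93 mm high, to be left alone. Origin at the centre of its underside, z up.

How it is judged:
By the outcome, as a careful person would: the job done as asked, in the order asked, and still so for the second after the job is handed in, with the robot touching nothing.
It also fails if it takes over 35 s, if anything falls off the work surface, if the arm or the gripper's body presses on something with over 40 N, if the wrist force passes 120 N, or if a joint passes its speed limit or range.

## Working session

There is one attempt and no reset: what is moved stays moved. The work goes in short steps, Python scripts to look and compute and a tool call to move; the robot and the scene stay as the last step left them, time stands still between calls to the robot, and variables do not carry over. Pictures are saved under pics/ and viewed, at most 10 in all, crops included, and the job is handed in when it is done.

Besides the shell and the picture viewer there is one more tool, called by a JSON object that holds its "api" and its "payload". step_arm: Moves the arm, as the interface text tells. Shifts and turns lie within -1 to 1; 1 stands for 120 mm of shift or 180 degrees of turn. Its arguments: {"type":"object","properties":{"targets":{"type":"string"},"grip_force":{"type":"number"}},"required":["targets"]}

```bash
mkdir -p pics; python3 - <<'E'
from workcell import *
import cv2,numpy as np
for n in("scene","top"):
    cv2.imwrite(f"pics/{n}0.png",get_image(n)[:,:,::-1]); c=get_calibration(n)
    print(n,np.round(c["K"],1).tolist(),np.round(c["R"],3).tolist(),np.round(c["t"],3).tolist())
s=get_state();print(s["eef_pos"],s["tcp_rot"],s["time_s"],tips_ahead)
a=np.hstack([cv2.imread("pics/scene0.png"),cv2.imread("pics/top0.png")])
E
```

```text
scene [[400.4, 0.0, 255.5], [0.0, 400.4, 193.8], [0.0, 0.0, 1.0]] [[-0.297, 0.955, -0.005], [0.805, 0.247, -0.539], [-0.514, -0.164, -0.842]] [0.203, -0.471, 1.437]
top [[470.6, 0.0, 257.2], [0.0, 470.6, 194.6], [0.0, 0.0, 1.0]] [[0.023, -1.0, -0.009], [-0.995, -0.022, -0.101], [0.101, 0.011, -0.995]] [0.006, 0.65, 1.038]
[ 0.23780862 -0.65802433  0.23837008] [ 9.85002645e-01  1.72538560e-01 -7.63016537e-05 -4.77384092e-04] 0.1 0.025
```

View pics/scene0.png

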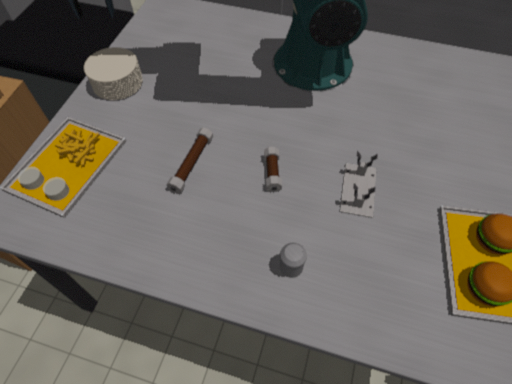

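View pics/top0.png

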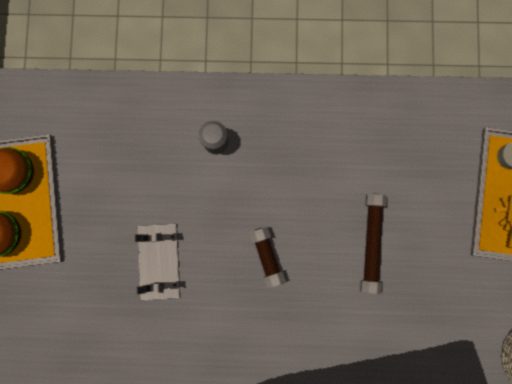

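The top view shows the long mill at about (374,243), the short mill at (270,257), the rack at (159,262) with clips at rows 237 and 288, and the shaker at (213,136). The scene view agrees. Next I measure them.

```bash
cat > h.py <<'E'
from workcell import *
import cv2,numpy as np
def ray(n,uv,z):
    c=get_calibration(n);K,R,t=map(np.array,(c["K"],c["R"],c["t"]))
    o=-R.T@t;d=R.T@np.linalg.solve(K,[uv[0],uv[1],1.]);return o+d*(z-o[2])/d[2]
def proj(n,X):
    c=get_calibration(n);p=np.array(c["K"])@(np.array(c["R"])@X+c["t"]);return p[:2]/p[2]
def biggest(m):
    cs=cv2.findContours(m.astype(np.uint8),0,1)[0];return sorted(cs,key=cv2.contourArea)[::-1]
def box(n,m,z,k=0):
    r=cv2.minAreaRect(biggest(m)[k]);p=np.array([ray(n,q,z) for q in cv2.boxPoints(r)])
    e=[p[1]-p[0],p[2]-p[1]];L=[np.linalg.norm(v) for v in e];v=e[int(np.argmax(L))]
    return p.mean(0),np.round(L,4),np.degrees(np.arctan2(v[1],v[0]))%180
E
python3 - <<'E'
from h import *
for n,roiM,roiR in(("top",(340,180,410,310),(125,215,195,305)),("scene",(160,120,225,200),(330,145,385,220))):
    im=cv2.imread(f"pics/{n}0.png").astype(int);b,g,r=im[...,0],im[...,1],im[...,2]
    def roi(m,q):
        o=np.zeros_like(m);o[q[1]:q[3],q[0]:q[2]]=m[q[1]:q[3],q[0]:q[2]];return o
    print(n,"tube",box(n,roi((r-b>25),roiM),.022))
    br=np.minimum(np.minimum(r,g),b)
    caps=roi(br>135,roiM);cs=biggest(caps)
    print([(cv2.contourArea(c),np.round(ray(n,c[:,0].mean(0),.022),4)) for c in cs[:3]])
    w=roi(br>140,roiR);w=cv2.morphologyEx(w.astype(np.uint8),3,np.ones((9,9)))
    print("base",box(n,w,.006),cv2.minAreaRect(biggest(w)[0]))
    d=roi(im.max(2)<75,roiR)
    for c in biggest(d)[:4]: print("dark",cv2.contourArea(c),cv2.minAreaRect(c))
im=cv2.imread("pics/top0.png")[210:310,120:200];cv2.imwrite("pics/c.png",np.hstack([cv2.resize(im,None,fx=5,fy=5),cv2.resize(cv2.imread("pics/scene0.png")[140:224,325:390],(390,500))]))
E
```

```text
top tube (array([ 0.5456189 , -0.24446164,  0.022     ]), array([0.1705, 0.0283]), np.float64(176.5495240757455))
[]Traceback (most recent call last):
  File "<stdin>", line 11, in <module>
  File "h.py", line 11, in box
    r=cv2.minAreaRect(biggest(m)[k]);p=np.array([ray(n,q,z) for q in cv2.boxPoints(r)])
                      ~~~~~~~~~~^^^
IndexError: list index out of range
```

```bash
python3 - <<'E'
from h import *
for n,roiM,roiR in(("top",(340,180,410,310),(125,215,195,305)),("scene",(160,120,225,200),(330,145,385,220))):
    im=cv2.imread(f"pics/{n}0.png").astype(int);b,g,r=im[...,0],im[...,1],im[...,2]
    def roi(m,q):
        o=np.zeros_like(m);o[q[1]:q[3],q[0]:q[2]]=m[q[1]:q[3],q[0]:q[2]];return o
    print(n,"tube",box(n,roi((r-b>25),roiM),.022))
    x0,y0,x1,y1=roiR;sub=im[y0:y1,x0:x1].min(2).astype(np.uint8)
    th=cv2.threshold(sub[sub>np.median(sub)*.8].reshape(-1,1),0,255,cv2.THRESH_OTSU)[0];print(th)
    w=roi(im.min(2)>th,roiR);w=cv2.morphologyEx(w.astype(np.uint8),3,np.ones((9,9)))
    print("base",box(n,w,.006),cv2.minAreaRect(biggest(w)[0]))
    d=roi(im.max(2)<60,roiR)
    for c in biggest(d)[:4]: print("dark",cv2.contourArea(c),cv2.minAreaRect(c))
im=cv2.imread("pics/top0.png")[210:310,120:200];cv2.imwrite("pics/c.png",np.hstack([cv2.resize(im,(400,500)),cv2.resize(cv2.imread("pics/scene0.png")[140:224,325:390],(390,500))]))
E
```

```text
top tube (array([ 0.5456189 , -0.24446164,  0.022     ]), array([0.1705, 0.0283]), np.float64(176.5495240757455))
112.0
base (array([0.4922773, 0.2479911, 0.006    ]), array([0.0898, 0.169 ]), np.float64(5.732391691773586)) ((157.03964233398438, 261.67413330078125), (73.9310302734375, 38.63909149169922), 86.633544921875)
dark 98.5 ((171.5220947265625, 286.4198913574219), (8.146618843078613, 25.38591766357422), 86.98721313476562)
dark 91.0 ((169.5, 236.0), (25.0, 6.0), 0.0)
dark 77.5 ((144.05882263183594, 288.7353210449219), (6.305926322937012, 15.279744148254395), 75.96376037597656)
dark 68.0 ((142.0, 238.0), (6.0, 14.0), 90.0)
scene tube (array([ 0.53545277, -0.24249728,  0.022     ]), array([0.1669, 0.034 ]), np.float64(176.97503847692283))
133.0
base (array([0.48819251, 0.24874769, 0.006     ]), array([0.1832, 0.0954]), np.float64(4.7583325950521385)) ((359.2538757324219, 187.96923828125), (32.74517059326172, 52.46669006347656), 7.125016689300537)
dark 22.5 ((368.7458801269531, 193.2049102783203), (3.7130696773529053, 13.443873405456543), 39.80556869506836)
dark 19.5 ((371.2400207519531, 160.68002319335938), (3.200000286102295, 14.800000190734863), 36.869895935058594)
dark 8.0 ((355.3841247558594, 190.9573211669922), (9.938838005065918, 1.877336025238037), 83.6598129272461)
dark 5.0 ((358.5, 158.5), (1.0, 9.0), 0.0)
```

View pics/c.png

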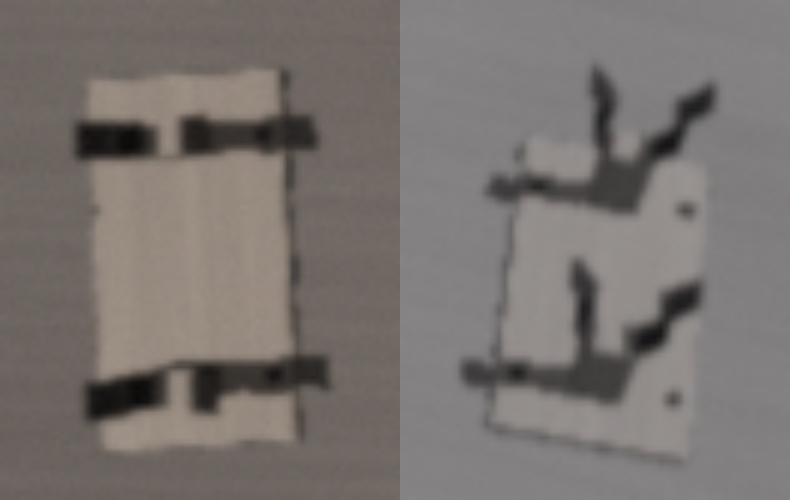

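The rack's two clips and base are clear in the crop. In the top view the base centre is at about (157,262). The mill is at about (0.543, -0.244) with yaw -3.3°, so I move above it.

{"api": "step_arm", "payload": {"targets": "0 .254 -.17 .048 0;0 .254 -.17 .048 0;0 .254 -.17 .048 0;0 .254 -.17 .048 0;0 .254 -.17 .048 0;0 .254 -.17 .048 0;0 .254 -.17 .048 0;0 .254 -.17 .048 0;0 .254 -.17 .048 0;0 .254 -.17 .048 0;0 .254 -.17 .048 0;0 .254 -.17 .048 0;0 .254 -.17 .048 0;0 .254 -.17 .048 0;0 0 0 0 .043;0 0 0 0 .043;0 0 0 0 .043;0 0 0 0 0", "grip_force": 40}}

```text
time_s: 2.35
eef_pos: [0.542, -0.2446, 0.1581]
tcp_rot: [1.0, -0.029, -0.0, -0.0]
wrist_force: [0.2, 0.7, 0.4]
opening: 0.998
grasp_force: 0.0
```

```bash
cat >> h.py <<'E'
from scipy.spatial.transform import Rotation as Ro
def go(x,y,z,yaw):
    s=get_state();R=Ro.from_quat(s["tcp_rot"]).as_matrix();p=np.array(s["eef_pos"])
    a=np.degrees(np.arctan2(R[1,0],R[0,0]));dt=(a-yaw+90)%180-90
    print("pos",p.round(4),"yaw",a.round(2),"zaxis",R[:,2].round(3),"shift units",(R.T@(np.array([x,y,z])-p)/.12).round(3),"turn",round(dt/180,4),"t",s["time_s"],"F",np.round(s["wrist_force"],1),"q6",np.round(s["q"][5],2),"open",s["opening"],s["grasp_force"])
E
python3 - <<'E'
from h import *
go(.543,-.244,.028,-3.3)
for n in("scene","top"): cv2.imwrite(f"pics/{n}1.png",get_image(n)[:,:,::-1])
cv2.imwrite("pics/d.png",np.hstack([cv2.resize(cv2.imread("pics/scene1.png")[100:220,140:240],(400,480)),cv2.resize(cv2.imread("pics/top1.png")[180:300,320:420],(400,480))]))
E
```

```text
pos [ 0.542  -0.2446  0.1581] yaw -3.3 zaxis [-0.  0. -1.] shift units [ 0.008 -0.006  1.084] turn 0.0 t 2.35 F [0.2 0.7 0.4] q6 1.17 open 0.99764572431438 0.0
```

View pics/d.png

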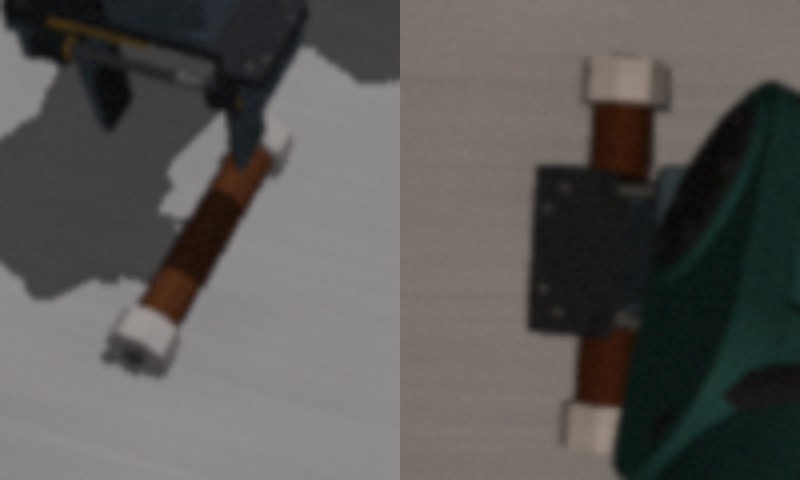

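The gripper straddles the tube's axis, about midway between the caps (crop caps at (625,80) and (590,425) in the top half). I descend and grip.

{"api": "step_arm", "payload": {"targets": "0 0 0 .2 0;0 0 0 .2 0;0 0 0 .2 0;0 0 0 .2 0;0 0 0 .15 0;0 0 0 .13 0;0 0 0 0 0;1 0 0 0 0;1 0 0 0 0;1 0 0 0 0;1 0 0 0 0;1 0 0 0 0;1 0 0 0 0;1 0 0 0 0;1 0 0 0 0", "grip_force": 45}}

```text
time_s: 4.32
eef_pos: [0.5422, -0.2448, 0.0287]
tcp_rot: [1.0, -0.029, -0.0, 0.0]
wrist_force: [-0.3, -0.6, 0.9]
opening: 0.364
grasp_force: 45.0
```

{"api": "step_arm", "payload": {"targets": "1 0 0 -.1 0;1 0 0 -.25 0;1 0 0 -.25 0;1 0 0 -.25 0;1 0 0 -.25 0;1 0 0 -.2 0"}}

```text
time_s: 5.08
eef_pos: [0.5421, -0.2446, 0.1865]
tcp_rot: [1.0, -0.029, 0.0, 0.0]
wrist_force: [0.9, -0.6, -2.9]
opening: 0.365
grasp_force: 45.0
```

{"api": "step_arm", "payload": {"targets": "1 -.024 -.145 0 0;1 -.047 -.291 0 0;1 -.047 -.291 0 0;1 -.047 -.291 0 0;1 -.047 -.291 0 0;1 -.047 -.291 0 0;1 -.047 -.291 0 0;1 -.047 -.291 0 0;1 -.047 -.291 0 0;1 -.047 -.291 0 0;1 -.047 -.291 0 0;1 -.047 -.291 0 0;1 -.047 -.291 0 0;1 -.047 -.291 0 0;1 -.024 -.145 0 0;1 0 0 0 -.02;1 0 0 0 -.02;1 0 0 0 0"}}

```text
time_s: 7.32
eef_pos: [0.4911, 0.2476, 0.1841]
tcp_rot: [0.999, 0.033, -0.001, 0.0]
wrist_force: [0.3, 0.7, -2.2]
opening: 0.364
grasp_force: 45.0
```

```bash
python3 - <<'E'
from h import *
go(.491,.248,.14,4)
for n in("scene","top"): cv2.imwrite(f"pics/{n}2.png",get_image(n)[:,:,::-1])
cv2.imwrite("pics/e.png",np.hstack([cv2.resize(cv2.imread("pics/scene2.png")[110:230,300:400],(400,480)),cv2.resize(cv2.imread("pics/top2.png")[190:310,90:190],(400,480))]))
# base edges from top0
im=cv2.imread("pics/top0.png").min(2)
L,Rr=[],[]
for r in list(range(244,281)):
    c=np.flatnonzero(im[r,125:195]>112)+125
    L.append(ray("top",(c[0]-.5,r),.006));Rr.append(ray("top",(c[-1]+.5,r),.006))
for P in(L,Rr):
    P=np.array(P);f=cv2.fitLine(P[:,:2].astype(np.float32),cv2.DIST_HUBER,0,.01,.01).ravel();print("edge",f,np.degrees(np.arctan(f[1]/f[0])))
# both-view prong tips: project predicted
for ang in(4,):
  e=np.array([np.cos(np.radians(ang)),np.sin(np.radians(ang)),0]);k=np.array([-e[1],e[0],0])
  for s in(55,-55):
    for w in(27,-27):
      X=np.array([.491,.248,.095])+e*s/1e3+k*w/1e3
      print(s,w,[proj(n,X).round(1) for n in("scene","top")])
E
```

```text
pos [0.4911 0.2476 0.1841] yaw 3.83 zaxis [-0.001 -0.    -1.   ] shift units [-0.    -0.003  0.368] turn -0.0009 t 7.325 F [ 0.3  0.7 -2.2] q6 1.93 open 0.36370296569172483 44.99216616153717
edge [0.99783516 0.06576447 0.50474715 0.29140398] 3.770748
edge [0.99513984 0.09847164 0.5065469  0.20475106] 5.6511674
55 27 [array([374.8, 187.8]), array([134.5, 238.2])]
55 -27 [array([353.7, 183.9]), array([159.8, 237. ])]
-55 27 [array([377.7, 155. ]), array([135.5, 290.6])]
-55 -27 [array([357.8, 151.5]), array([161.1, 289.4])]
```

View pics/e.png

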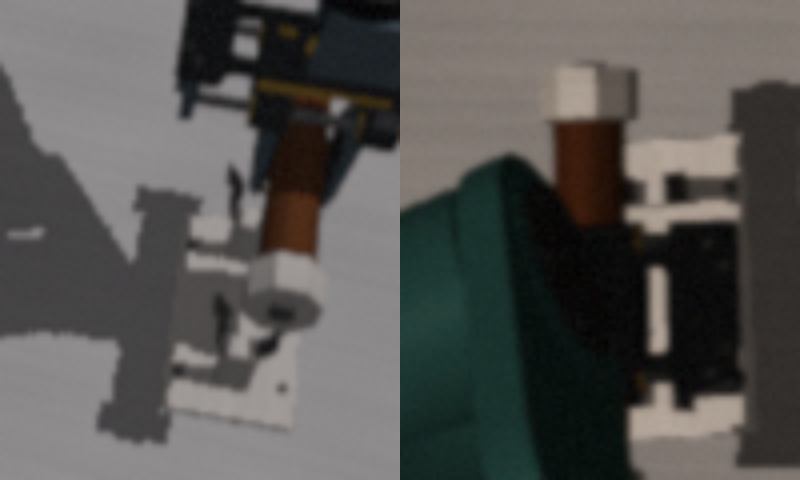

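The mill hangs above the rack, parallel to it. In the top crop the cap/tube edge is near full-image (137,220). The prong tips seen in the first scene picture match my predicted ones within 1 px. Next I check the mill's centring in the grip.

```bash
python3 - <<'E'
from h import *
im=cv2.imread("pics/top2.png").astype(int)
col=slice(133,141)
m=(im[...,2]-im[...,0]>25)[200:240,125:150]
rows=np.flatnonzero(m.sum(1)>8)+200;top=rows[0]
cs=[np.flatnonzero(m[r-200])+125 for r in range(top+2,top+14)]
mid=np.mean([c.mean() for c in cs]);w=np.mean([len(c) for c in cs]);print("rows",top,mid,w)
g=im.min(2)[195:225,131:144].mean(1).round().astype(int);print(g)
e=np.array([np.cos(np.radians(3.83)),np.sin(np.radians(3.83)),0]);k=np.array([-e[1],e[0],0]);g0=np.array([.4911,.2476,.178])
print("axis near +75: expect",proj("top",g0+e*.075))
print("cap top inner edge expect row",proj("top",g0+e*.085+[0,0,.022]),"outer",proj("top",g0+e*.110+[0,0,.022]))
s=cv2.imread("pics/scene2.png").astype(int)
print("scene near end face centre expect",proj("scene",g0+e*.110),"inner cap",proj("scene",g0+e*.085))
E
```

```text
rows 221 135.58849206349205 13.916666666666666
[115 115 116 117 118 118 116 115 116 115 105 101 112 115 116 116 119 122
 121 122 122 122 122 114  83  40  14   9  10   9]
axis near +75: expect [136.96371031 226.83688297]
cap top inner edge expect row [133.84637252 221.21984153] outer [133.62622204 208.18565923]
scene near end face centre expect [369.78108324 185.16131275] inner cap [370.65346787 176.64232854]
```

The picture puts the mill about 3–4 mm towards +x and 3 mm towards +y of where it should be relative to the rack. I correct by (-4, -4) mm and drop to just above the mouths for a close look.

{"api": "step_arm", "payload": {"targets": "1 -.018 .016 .1 0;1 -.018 .016 .15 0;1 0 0 .12 0;1 0 0 .08 0;1 0 0 0 0;1 0 0 0 0"}}

```text
time_s: 8.18
eef_pos: [0.488, 0.2439, 0.131]
tcp_rot: [0.999, 0.034, 0.0, -0.0]
wrist_force: [0.2, -0.7, -3.0]
opening: 0.359
grasp_force: 45.0
```

```bash
python3 - <<'E'
from h import *
go(.487,.244,.072,4)
for n in("scene","top"): cv2.imwrite(f"pics/{n}3.png",get_image(n)[:,:,::-1])
cv2.imwrite("pics/f.png",np.hstack([cv2.resize(cv2.imread("pics/scene3.png")[140:220,330:396],(396,480),interpolation=2),cv2.resize(cv2.imread("pics/top3.png")[200:300,110:190],(384,480),interpolation=2)]))
E
```

```text
pos [0.488  0.2439 0.131 ] yaw 3.85 zaxis [ 0.  0. -1.] shift units [-0.009 -0.002  0.491] turn -0.0008 t 8.175 F [ 0.2 -0.7 -3. ] q6 1.92 open 0.3593883671132128 44.992722272872925
```

View pics/f.png

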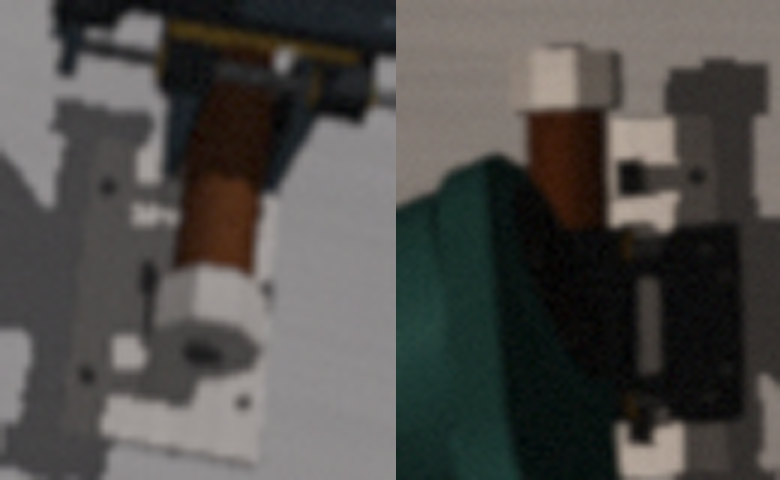

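```bash
python3 - <<'E'
from h import *
e=np.array([np.cos(np.radians(4)),np.sin(np.radians(4)),0]);k=np.array([-e[1],e[0],0]);c=np.array([.491,.248,0])
for n,rows in(("scene",range(172,184)),("top",range(226,244))):
    im=cv2.imread(f"pics/{n}3.png").astype(int);m=im[...,2]-im[...,0]>18
    x0,x1=(355,385) if n=="scene" else (130,160)
    P=[]
    for r in rows:
        q=np.flatnonzero(m[r,x0:x1])+x0
        if len(q)>8:P.append([q.min(),q.max(),r])
    P=np.array(P)
    if not len(P): print(n,"none");continue
    X=np.array([ray(n,((a+b)/2,r),.125) for a,b,r in P])-c
    print(n,"tube lateral offset from rack line (mm) vs x",[(round(x@e*1e3),round(x@k*1e3,1)) for x in X[::3]],P[::4].tolist())
# prong tip lateral in mm from clean pictures
for n,pts in(("scene",[(354.7,184.5),(375,188.4),(357.8,151.8),(377,155)]),("top",[(136,237.5),(137.6,290)])):
    print(n,[((ray(n,p,.095)-c)@np.c_[e,k]*1e3).round(1) for p in pts])
# top neck right
print([((ray("top",p,z)-c)@np.c_[e,k]*1e3).round(1) for p in((156.4,237),(158.7,288)) for z in(.07,.08,.095)])
im=cv2.imread("pics/top0.png").max(2)
for r in(235,236,237,238,286,287,288,289): print(r,im[r,132:188].tolist())
E
```

```text
scene tube lateral offset from rack line (mm) vs x [(33, np.float64(-2.8)), (42, np.float64(-2.0)), (52, np.float64(-2.5)), (61, np.float64(-1.7))] [[361, 372, 172], [361, 372, 176], [360, 372, 180]]
top tube lateral offset from rack line (mm) vs x [(78, np.float64(-9.6)), (72, np.float64(-9.5)), (66, np.float64(-9.3)), (60, np.float64(-5.0)), (54, np.float64(-7.0)), (47, np.float64(-13.0))] [[137, 159, 226], [137, 159, 230], [137, 154, 234], [139, 155, 238], [142, 159, 242]]
scene [array([ 56.3, -24.4]), array([56.6, 27.7]), array([-53.9, -26.8]), array([-54.5,  25.1])]
top [array([56.3, 23.7]), array([-53.9,  22.6])]
[array([ 55.9, -14.2]), array([ 55.7, -16.5]), array([ 55.3, -19.8]), array([-53.9, -16.5]), array([-53. , -18.7]), array([-51.8, -22. ])]
235 [110, 107, 94, 64, 41, 38, 38, 38, 39, 40, 45, 39, 42, 46, 40, 41, 61, 86, 96, 117, 142, 148, 144, 119, 75, 42, 35, 34, 35, 42, 52, 60, 61, 58, 62, 60, 61, 61, 55, 49, 40, 40, 46, 55, 48, 44, 40, 42, 43, 48, 71, 99, 114, 113, 114, 114]
236 [109, 108, 93, 60, 30, 21, 23, 26, 21, 23, 28, 25, 21, 16, 12, 24, 34, 51, 69, 102, 140, 1
[... 913 characters left out ...]
, 26, 27, 29, 21, 15, 12, 16, 19, 28, 45, 64, 100, 140, 150, 145, 120, 79, 46, 37, 36, 34, 36, 45, 53, 59, 66, 80, 73, 61, 58, 57, 54, 53, 58, 60, 64, 66, 73, 89, 98, 92, 87, 70, 71, 92, 108]
288 [108, 104, 108, 101, 86, 56, 30, 24, 20, 22, 23, 25, 28, 24, 18, 16, 13, 15, 33, 48, 63, 101, 138, 147, 145, 124, 81, 47, 35, 36, 35, 41, 63, 81, 88, 103, 121, 116, 91, 85, 82, 83, 81, 84, 88, 99, 99, 86, 105, 110, 111, 106, 100, 98, 106, 110]
289 [106, 107, 107, 103, 87, 57, 29, 27, 21, 20, 21, 22, 24, 22, 18, 10, 16, 18, 32, 45, 67, 102, 138, 152, 144, 125, 86, 49, 36, 37, 37, 66, 104, 128, 133, 140, 143, 140, 136, 132, 132, 131, 133, 136, 135, 133, 117, 91, 102, 110, 108, 111, 111, 109, 112, 111]
```

Both views suggest a shift of about +2 mm in y and a yaw near 4.8°. I apply that and then press down slowly.

{"api": "step_arm", "payload": {"targets": "1 0 -.017 0 -.005;1 0 0 .05 0;1 0 0 .05 0;1 0 0 .05 0;1 0 0 .04 0;1 0 0 .03 0;1 0 0 .03 0;1 0 0 0 0", "grip_force": 60}}

```text
time_s: 9.28
eef_pos: [0.4875, 0.2457, 0.1005]
tcp_rot: [0.999, 0.041, -0.0, 0.0]
wrist_force: [-0.3, 0.5, -2.6]
opening: 0.359
grasp_force: 60.0
```

```bash
python3 -c "
from h import *
go(.488,.246,.0727,4.8)"
```

```text
pos [0.4875 0.2457 0.1005] yaw 4.75 zaxis [-0. -0. -1.] shift units [ 0.005 -0.002  0.231] turn -0.0003 t 9.275 F [-0.3  0.5 -2.6] q6 1.91 open 0.35915425453952105 59.99204099178314
```

Nothing has touched yet: the axis is at 94 mm, inside the mouths. I continue down.

{"api": "step_arm", "payload": {"targets": "1 0 0 .025 0;1 0 0 .025 0;1 0 0 .025 0;1 0 0 .02 0;1 0 0 0 0"}}

```text
time_s: 9.9
eef_pos: [0.4887, 0.246, 0.09]
tcp_rot: [0.999, 0.042, 0.001, -0.0]
wrist_force: [2.1, -2.6, 5.2]
opening: 0.362
grasp_force: 60.0
```

{"api": "step_arm", "payload": {"targets": "1 0 0 .025 0;1 0 0 .025 0;1 0 0 .025 0;1 0 0 .02 0;1 0 0 0 0"}}

```text
time_s: 10.52
eef_pos: [0.4882, 0.2458, 0.078]
tcp_rot: [0.999, 0.042, 0.001, -0.0]
wrist_force: [5.1, -2.5, -3.9]
opening: 0.363
grasp_force: 60.0
```

{"api": "step_arm", "payload": {"targets": "1 0 0 .02 0;1 0 0 .02 0;1 0 0 .01 0;1 0 0 0 0"}}

```text
time_s: 11.02
eef_pos: [0.4872, 0.2456, 0.0725]
tcp_rot: [0.999, 0.041, -0.001, 0.0]
wrist_force: [-7.8, -5.9, 21.7]
opening: 0.363
grasp_force: 60.0
```

{"api": "step_arm", "payload": {"targets": "1 0 0 .01 0;1 0 0 .01 0;1 0 0 0 0"}}

```text
time_s: 11.4
eef_pos: [0.4873, 0.2457, 0.0722]
tcp_rot: [0.999, 0.041, -0.001, 0.0]
wrist_force: [-24.6, -13.9, 68.6]
opening: 0.366
grasp_force: 60.0
```

It has bottomed out firmly, at axis about 66 mm. I relieve the push, open, and retreat.

{"api": "step_arm", "payload": {"targets": "1 0 0 -.016 0;1 0 0 0 0;0 0 0 0 0;0 0 0 0 0;0 0 0 0 0;0 0 0 0 0;0 0 0 0 0;0 0 0 0 0;0 0 0 -.1 0;0 0 0 -.2 0;0 0 0 -.3 0;0 0 0 -.3 0;0 0 0 -.3 0;0 0 .4 0 0;0 0 .4 0 0;0 0 .4 0 0;0 0 .4 0 0;0 0 .4 0 0;0 0 0 0 0"}}

```text
time_s: 13.78
eef_pos: [0.5077, 0.0043, 0.2163]
tcp_rot: [0.999, 0.04, 0.0, 0.0]
wrist_force: [-0.2, 0.7, -0.7]
opening: 1.0
grasp_force: 0.0
```

```bash
python3 - <<'E'
from h import *
go(.488,.246,.0727,4.8)
for n in("scene","top"): cv2.imwrite(f"pics/{n}4.png",get_image(n)[:,:,::-1])
cv2.imwrite("pics/g.png",np.hstack([cv2.resize(cv2.imread("pics/scene4.png")[140:220,330:396],(396,480),interpolation=2),cv2.resize(cv2.imread("pics/top4.png")[200:320,110:206],(384,480),interpolation=2)]))
e=np.array([np.cos(np.radians(4.8)),np.sin(np.radians(4.8)),0])
for n in("scene","top"):
  print(n,[proj(n,np.array([.492,.247,z])+s*e).round(1) for s,z in((.085,.088),(-.085,.088),(.11,.066),(-.11,.066))])
E
```

```text
pos [0.5077 0.0043 0.2163] yaw 4.56 zaxis [ 0.001 -0.    -1.   ] shift units [-0.004 -2.021  1.196] turn -0.0013 t 13.775 F [-0.2  0.7 -0.7] q6 1.45 open 0.9998282722624169 0.0
scene [array([362.6, 197.2]), array([367.2, 146.6]), array([360. , 209.8]), array([366. , 144.9])]
top [array([147.5, 223.2]), array([150.5, 303.6]), array([149.5, 212.3]), array([153.3, 314.1])]
```

View pics/g.png

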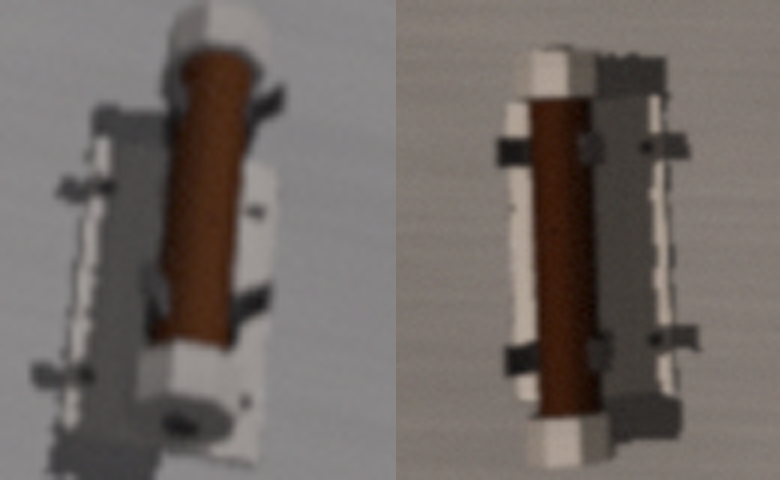

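The mill lies in both clips, and the prongs sit above the tube on both sides. The end face is at about (360,211) in the scene view against a predicted (360,210). The cap edges in the top view are at rows 224 and 304 against a predicted 223 and 304. So it is home, level and centred.

```bash
python3 -c "
from workcell import *
print(job_done())"
```

```text
the job is handed in; nothing more can be done
None
```

The long pepper mill is pressed fully home in both clips, centred to within about 1–2 mm in the last pictures. The gripper has let go and moved clear, I did not touch the short mill or the shaker, and the job is handed in at about 14 s on the robot's clock.

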